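Set the cell carriage of the bench photometer

ROBOT

A 6-joint arm with a two-finger parallel gripper is mounted at the origin on a cart in front of the work surface, level with it; the furniture and walls round the work are solid. World frame = base frame: x ahead of the robot, y to its left, z up, the work surface at z = 0. Lengths are in mm, angles in degrees, forces in N, time in s.
With the tool pointing down it reaches from about 300 to 850 mm from the base axis. Payload 4.2 kg.
Tool frame: the origin (TCP) lies at the very end of the fingers, on their centre line; the grasp point (between the pads) lies 19 mm behind it (env.grasp_offset is the distance from the TCP to the grasp point, in mm); z points along the fingers, y is the line along which they close (so a half turn about z gives the same grasp; the last joint's range is limited). The gripper opens to 91 mm and grips with 3 to 60 N. Pads are 32 mm wide; open, the fingers measure 118 mm over their backs; the gripper's body (76 mm by 178 mm) begins 60 mm behind the grasp point.
Start: joints at [65.604, 18.312, 89.639, -0, 72.044, -1.146], TCP at [226.988, 528.32, 193.876] pointing down, gripper open.
Joint ranges: [-177.97, 177.97], [-48.28, 115.42], [12.27, 149.76], [-77.06, 257.06], [2.81, 150.46], [-146.56, 146.56]. Speed limits (degrees/s): [147.25, 147.25, 180, 180, 180, 180].

INTERFACE

Orientations are given as [roll, pitch, yaw] about the fixed x, y, z axes, in that order (R = Rz(yaw) Ry(pitch) Rx(roll)).
In Python, from workcell import env, eyes gives the robot as it stands.
- The arm moves only by the tool send_rows, never from a script. Its arguments are lists of equal length, an entry for each row: "grip": the opening, from -1 (shut) to 1 (fully open), so that 0 is half open; "xyz": the shift along the world's x, y, z in m, a list of three; "yaw": the turn about the world's z in degrees. A call has 1 to 8 rows; each row is the pose to reach, as a shift and turn from the pose commanded when the call began; what a row does not reach only later rows make up. A row lasts 1/12 s, in which the tool goes at most 41.7 mm and 7.16 degrees, less where a joint would pass 70% of its speed; a pose out of reach is approached as far as the arm can. A call with a gripper value outside its range is refused whole. The fingers move at their own pace and stop on an object; "grip_force" is the grip in N (left out, the last holds). Time passes only in rows, so rows that repeat a pose let the fingers close. It gives the time, the measured TCP pose, the force, the opening and the grip force at its end, in the units of the state.
- env.state(): the state, without advancing time (a new reading comes with each control period).
- eyes.grab_frame(name): name is "scene" or "top" or "wrist"; returns a dict with "frame" (384x512x3 uint8, red, green, blue), "fx", "fy", "cx", "cy" (pixels), "D" ([k1, k2, p1, p2, k3] as OpenCV has them; the pictures are not rectified), "pose" (4x4, takes a point from camera to world coordinates). Camera axes: x right, y down, z forward; pixel columns grow to the right and rows downward; lengths in mm; the calibration is good to about 2 mm. A picture is of the moment at which its call begins. There is no depth.
- env.job_done(): hands the job in; it is judged then, once.
The state is a dict: "time_s": time; "qpos": joint angles; "qvel": joint speeds; "effort": joint torques, N m; "ee_pos": TCP position; "ee_rot": TCP orientation; "force": force on the tool from outside, world axes, zero at the start; "torque": the same for the moment, N m; "gripper_width": finger opening in mm; "gripper_force": force on a finger pad.
Only numpy, scipy, OpenCV 4.12 (cv2) and the standard library are available. Lean on these libraries where they do the work, as an engineer would, in place of code of your own. Each camera call takes 0.05 s, during which the arm holds its last target. There are 200 camera calls.

TASK

Set the sample cell on the bench photometer, by pushing and pressing with the fingertips; nothing is to be lifted or carried. Press the front edge of its hooded cover down so that the push-latch pops it open, push the cell carriage by its upright tab fully to the left against its stop, then swing the cover down and press it until it latches shut again. Leave the photometer standing where it is and do not disturb the things around it.

Things in the scene. Friction and masses are not known exactly. Their poses are not given: they have to be found in the camera images.
- meter: bench photometer, a loose white box 200 x 190 x 60 mm, about 3 kg, on rubber feet. Origin under its centre on the worktop; x to its rear (away from the robot, turned up to 0.35 rad), y to its left, z up. Flat top (deck) 60 mm up, display and keys flat along its front. The cover sits between x = -45 and +50 mm; nothing stands on the deck behind it.
- cover (a joint): angle (rad) of the grey sprung hood cover: 0 (within 0.01) = shut and latched, 1.45 = popped open, nearly upright, -0.08 = pressed to its stop, front edge 7 mm below shut. The push-push latch switches on release after a press of more than 6 mm past shut (3 to 8 N at the front edge): from shut it then springs open within 1 s; from open, pushed over and down to the same stop, it stays latched.
- cover_hinge (a point): middle of the hinge line, on the deck 50 mm behind the meter's centre, 60 mm up; it runs along the meter's y. The cover is a hood 95 mm long from hinge to front edge, 120 wide, flat top 34 mm above the deck when shut, walls 3 mm, skirt ending 10 mm above the deck. Open, the flat top faces the rear, 34 mm behind the hinge at its foot, 22 mm at the front edge, which is on top, 98 mm above the deck.
- press_spot (a point): point on the flat top of the cover where to press: on its middle line, 12 mm in from the front edge (83 mm from the hinge, 34 mm above the rim plane), marked by three moulded ribs; it swings with the cover. Under the front edge a small black latch tongue (10 mm wide) juts out of the hood: with the cover open it points to the front, 86 mm above the deck, reaching 30 mm in front of the hinge.
- carriage (a joint): sideways place in m of the black cell carriage on the deck beneath the cover: 0 = right stop, 0.036 = left stop (the measuring position, towards the meter's +y). It slides with about 1 N of friction and stays where it is left.
- tab (a point): middle of the carriage's upright black tab, 12 mm above the deck, about 73 mm in front of the hinge; moves with the carriage, hidden while the cover is shut. Tab 6 mm thick (meter's y), 16 mm long (meter's x), top 22 mm above the deck; the low sled with two small cells lies to its left and rear, the deck to its right is clear for 50 mm or more.
- stain_bottle: bystander: small red reagent bottle with a glass rod, 38 mm wide, 92 mm tall, to the right of the meter; origin under its centre
- petri_dish: bystander: small glass petri dish, 60 mm wide, 18 mm tall, left of the meter; origin under its centre
- cover_slips: bystander: little box 30 x 44 x 19 mm, left of the meter towards the rear; origin under its centre
- slide_pack: bystander: upright green pack 31 x 81 x 56 mm, further to the left; origin under its centre
- eraser_bulb: bystander: red rubber bulb 45 x 74 x 45 mm, further to the right; origin under its centre

How it is judged (in metres and radians):
On the way, in this order (a step that is already met when the one before it is completed fails the run):
1. the cover has popped open, the carriage not yet moved home (value of joint cover above 1.1 rad and value of joint carriage below 0.03 m), for 0.2 s.
2. the carriage stands at its left stop while the cover is open (value of joint carriage above 0.0335 m and value of joint cover above 0.9 rad), for 0.2 s.
At the end, for the whole second after the job is handed in: the cover is shut and held by its latch (joint within 0.03 rad of 0) with nothing touching it, the carriage is within 2.5 mm of its left stop, and the photometer stands level within 25 mm of where it was (value of joint cover between -0.03 and 0.03 rad and value of joint carriage above 0.0335 m and distance of meter from where it was at the start of the episode below 0.025 m and angle between meter's own z axis and vertical below 0.03 rad and linear speed of meter below 0.02 m/s).
It fails at once if the photometer is lifted or tipped (height (world z) of meter above 0.012 m or angle between meter's own z axis and vertical above 0.12 rad).
It fails at once if the photometer is shoved more than 30 mm (distance of meter from where it was at the start of the episode above 0.03 m).
It fails at once if a thing standing around is moved, knocked over or lifted (more than 20 mm) (distance of any of stain_bottle, petri_dish, cover_slips, slide_pack, eraser_bulb from where it was at the start of the episode above 0.02 m or angle between stain_bottle's own z axis and vertical above 0.5 rad).
It also fails if it takes over 61 s, if anything falls off the work surface, if the arm or the gripper's body presses on something with over 40 N, if the wrist force passes 120 N, or if a joint passes its speed limit or range.

## Working session

There is one attempt and no reset: what is moved stays moved. The work goes in short steps, Python scripts to look and compute and a tool call to move; the robot and the scene stay as the last step left them, time stands still between calls to the robot, and variables do not carry over. Pictures are saved under pics/ and viewed, at most 10 in all, crops included, and the job is handed in when it is done.

Besides the shell and the picture viewer there is one more tool, called after "Request:" as name(argument=value, ...), one argument or row to a line, values as JSON. send_rows: Moves the arm, as the interface text tells. Its arguments: {"type":"object","properties":{"grip":{"type":"array"},"xyz":{"type":"array"},"yaw":{"type":"array"},"grip_force":{"type":"number"}},"required":["grip","xyz","yaw"]}

```bash
mkdir -p pics
cat > h.py <<'E'
import numpy as np, cv2
from workcell import env, eyes
def K(f): return np.array([[f['fx'],0,f['cx']],[0,f['fy'],f['cy']],[0,0,1.]])
def save(cam,name):
    f=eyes.grab_frame(cam); cv2.imwrite(f'pics/{name}.png',f['frame'][:,:,::-1]); 
    np.savez(f'pics/{name}.npz',**f); return f
def load(name): return dict(np.load(f'pics/{name}.npz'))
def pix2z(f,uv,z):
    p=cv2.undistortPoints(np.array(uv,float).reshape(-1,1,2),K(f),f['D']).reshape(-1,2)
    T=f['pose']; d=np.c_[p,np.ones(len(p))]@T[:3,:3].T; o=T[:3,3]
    return o+d*((np.asarray(z)-o[2])/d[:,2])[:,None]
def proj(f,P):
    Ti=np.linalg.inv(f['pose']); r,_=cv2.Rodrigues(Ti[:3,:3])
    return cv2.projectPoints(np.array(P,float).reshape(-1,3),r,Ti[:3,3],K(f),f['D'])[0].reshape(-1,2)
E
python3 - <<'E'
from h import *
a=save('top','top0'); b=save('scene','scene0')
for f in(a,b): print(np.round(f['pose'],2).tolist(),f['fx'])
print(env.state())
E
```

```text
[[-0.0, -0.98, 0.19, 235.8], [-1.0, 0.0, 0.01, 17.41], [-0.01, -0.19, -0.98, 1628.54], [0.0, 0.0, 0.0, 1.0]] 476.0386862158339
[[0.48, -0.66, 0.59, -64.19], [-0.88, -0.35, 0.32, -297.53], [-0.0, -0.67, -0.75, 814.56], [0.0, 0.0, 0.0, 1.0]] 371.310576076562
{'time_s': 0.1, 'qpos': array([ 6.56026183e+01,  1.83461373e+01,  8.96991449e+01,  5.04541821e-04,
        7.20437174e+01, -1.14571686e+00]), 'qvel': array([-7.78144132e-05, -4.57287439e-02, -1.22463215e-01,  5.19790663e-02,
        1.02724449e-01,  6.58362090e-02]), 'effort': array([ 1.79269089e-03, -4.13324046e+01, -2.32510740e+01,  7.30738090e-02,
        4.21265548e-02, -6.99221050e-05]), 'ee_pos': array([226.78869961, 527.86166605, 193.12466968]), 'ee_rot': array([-1.79911028e+02, -2.25919218e-03,  1.56748178e+02]), 'force': array([0.73336092, 0.15106687, 0.18634622]), 'torque': array([-0.02181538,  0.02388947,  0.02065783]), 'gripper_force': 0.0, 'gripper_width': 91.13609268669789}
```

View pics/top0.png

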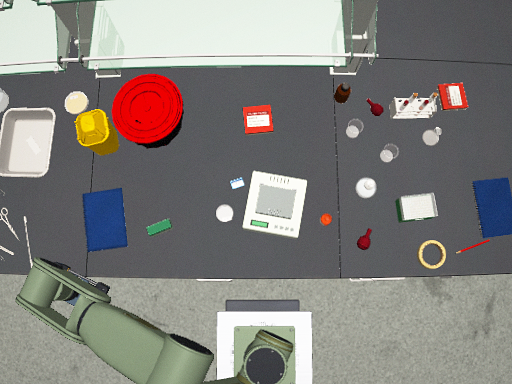

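View pics/scene0.png

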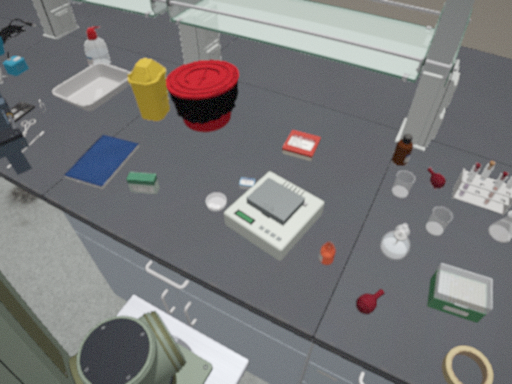

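```bash
cat > fit.py <<'E'
from h import *
from scipy.optimize import minimize
def mask(f,box):
    m=np.zeros((384,512),np.uint8); x0,y0,x1,y1=box
    g=(f['frame'].min(2)>95).astype(np.uint8)
    m[y0:y1,x0:x1]=g[y0:y1,x0:x1]
    n,l,s,_=cv2.connectedComponentsWithStats(m); k=1+s[1:,4].argmax()
    c=max(cv2.findContours((l==k).astype(np.uint8),0,1)[0],key=len)
    o=np.zeros_like(m); cv2.fillPoly(o,[cv2.convexHull(c)],1); return o
B=np.array([[x,y,z] for x in(-100,100) for y in(-95,95) for z in(3,60)],float)
def w(p,P):
    c,s=np.cos(p[2]),np.sin(p[2]); return np.asarray(P,float)@np.array([[c,s,0],[-s,c,0],[0,0,1]])+[p[0],p[1],0]
def render(f,p):
    q=cv2.convexHull(proj(f,w(p,B)).astype(np.float32)); o=np.zeros((384,512),np.uint8)
    cv2.fillConvexPoly(o,np.round((q)*16).astype(np.int32),1,shift=4); return o
if __name__=='__main__':
    fs=[(load('top0'),(236,162,316,246)),(load('scene0'),(218,165,332,262))]
    ms=[mask(*a) for a in fs]
    print([m.sum() for m in ms])
    def fit(idx,p0):
        def cost(p): return sum((render(fs[i][0],p)!=ms[i]).sum() for i in idx)
        for k in range(3):
            r=minimize(cost,p0,method='Nelder-Mead',options=dict(initial_simplex=np.array([p0,p0+[8,0,0],p0+[0,8,0],p0+[0,0,.08]])));p0=r.x
        return r.x,r.fun
    p0=pix2z(fs[0][0],[[275,204]],60)[0]; p0=np.array([p0[0],p0[1],-.15])
    print(p0)
    for idx in([0],[1],[0,1]): print(idx,fit(idx,p0))
    p=fit([0,1],p0)[0]; np.save('p.npy',p)
    for n,(x,y,s) in zip(('top','scene'),((215,150,6),(205,150,5))):
        f=load(n+'0'); im=f['frame'][y:y+100,x:x+130,::-1]; im=cv2.resize(im,None,fx=s,fy=s,interpolation=cv2.INTER_CUBIC)
        for Q in ([[-100,-95,60],[100,-95,60],[100,95,60],[-100,95,60]],[[-45,-60,94],[50,-60,94],[50,60,94],[-45,60,94]],[[-33,-5,94],[-33,5,94]]):
            q=(proj(f,w(p,Q))-[x,y]+.5)*s; cv2.polylines(im,[q.astype(np.int32)],True,(0,0,255),1)
        cv2.imwrite(f'pics/ov_{n}.png',im)
    a,b=[cv2.imread(f'pics/ov_{n}.png') for n in('top','scene')]
    cv2.imwrite('pics/ov.png',cv2.resize(np.hstack([cv2.resize(a,(650,500)),b]),(800,308)))
E
python3 fit.py
```

```text
[np.uint64(3545), np.uint64(10958)]
[ 5.05487625e+02 -3.95535282e+01 -1.50000000e-01]
[0] (array([ 5.09033475e+02, -3.85864830e+01, -1.77576404e-01]), np.float64(42.0))
[1] (array([ 5.01926744e+02, -4.75538152e+01, -2.19073113e-01]), np.float64(5358.0))
[0, 1] (array([ 5.08292917e+02, -3.86595252e+01, -1.81798843e-01]), np.float64(5467.0))
```

View pics/ov.png

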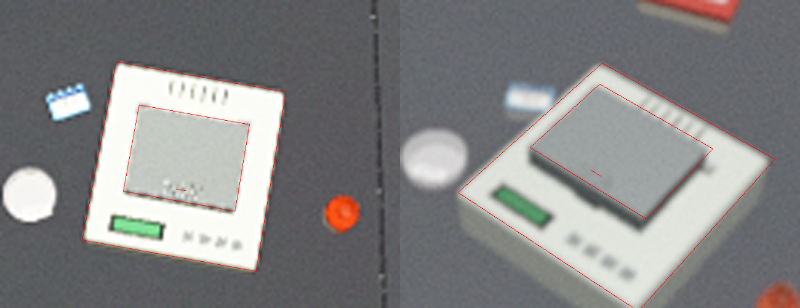

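The top view fits the meter at about (508.6, -38.6), yaw -10.3°, and the overlay matches in both views. Next I move above the press spot with the gripper closed.

Request:
send_rows(
  grip=[-1,-1,-1,-1,-1,-1,-1,-1],
  xyz=[
    [0.03,-0.07,0],
    [0.06,-0.14,0],
    [0.09,-0.21,0],
    [0.12,-0.28,0],
    [0.15,-0.35,0],
    [0.18,-0.42,0],
    [0.21,-0.49,0],
    [0.244,-0.56,0],
  ],
  yaw=[2,4,6,8,10,12,13,13],
)

```text
time_s: 0.77
ee_pos: [358.7, 220.1, 193.7]
ee_rot: [-180.0, -0.0, 169.8]
force: [1.1, 0.4, 0.8]
gripper_width: 40.9
gripper_force: 0.0
```

Request:
send_rows(
  grip=[-1],
  xyz=[
    [0,0,0],
  ],
  yaw=[0],
)

```text
time_s: 0.85
ee_pos: [360.5, 216.0, 193.7]
ee_rot: [-179.8, 0.1, 169.3]
force: [-0.7, 0.1, -0.2]
gripper_width: 34.1
gripper_force: 0.0
```

Request:
send_rows(
  grip=[-1,-1,-1,-1,-1,-1,-1,-1],
  xyz=[
    [0.016,-0.035,0],
    [0.032,-0.07,0],
    [0.048,-0.106,0],
    [0.063,-0.142,0],
    [0.08,-0.177,0],
    [0.095,-0.213,-0.02],
    [0.111,-0.248,-0.04],
    [0.111,-0.248,-0.06],
  ],
  yaw=[0,0,0,0,0,0,0,0],
)

```text
time_s: 1.52
ee_pos: [472.9, -30.3, 133.6]
ee_rot: [-179.9, 0.3, 169.5]
force: [0.5, 0.9, -0.3]
gripper_width: 0.3
gripper_force: 0.0
```

Request:
send_rows(
  grip=[-1,-1],
  xyz=[
    [0,0,0],
    [0,0,0],
  ],
  yaw=[0,0],
)

```text
time_s: 1.68
ee_pos: [468.7, -25.5, 133.0]
ee_rot: [180.0, -0.2, 169.7]
force: [-0.2, 0.8, -0.3]
gripper_width: 0.3
gripper_force: 0.0
```

Run:
```python
from h import *
f=save('scene','s1');im=f['frame'][130:270,190:350,::-1]
g=save('wrist','w1')
cv2.imwrite('pics/s1c.png',np.hstack([cv2.resize(im,(400,350),interpolation=cv2.INTER_CUBIC),cv2.resize(g['frame'][:,:,::-1],(400,350))]))
print(env.state()['ee_pos'],env.state()['ee_rot'])
```

```text
[470.03553717 -24.88625932 134.78054649] [1.79967796e+02 5.75891722e-02 1.69812761e+02]
```

View pics/s1c.png

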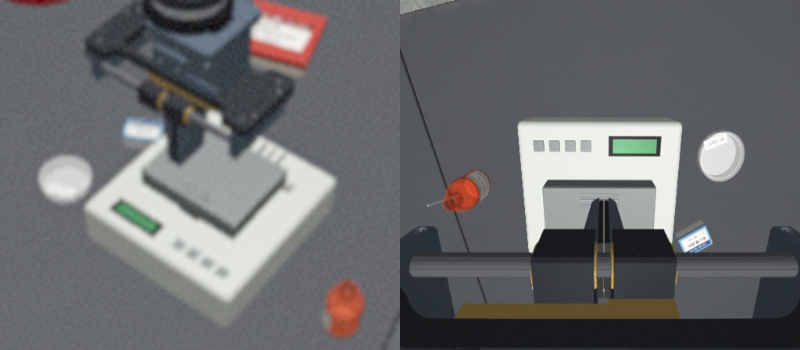

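Aligned with the ribs (wrist view: ribs at about (598,197), fingertips at (605,200)). Next I press down.

Request:
send_rows(
  grip=[-1,-1,-1,-1,-1,-1],
  xyz=[
    [0,-0.004,-0.015],
    [0,-0.004,-0.03],
    [0,-0.004,-0.036],
    [0,-0.004,-0.039],
    [0,-0.004,-0.041],
    [0,-0.004,-0.043],
  ],
  yaw=[0,0,0,0,0,0],
)

```text
time_s: 2.28
ee_pos: [470.5, -29.4, 91.7]
ee_rot: [180.0, 0.1, 169.8]
force: [0.3, 0.1, 0.5]
gripper_width: 0.8
gripper_force: 0.0
```

Request:
send_rows(
  grip=[-1,-1,-1],
  xyz=[
    [0,0,-0.002],
    [0,0,-0.004],
    [0,0,-0.004],
  ],
  yaw=[0,0,0],
)

```text
time_s: 2.53
ee_pos: [469.7, -29.8, 86.9]
ee_rot: [180.0, -0.0, 169.8]
force: [0.9, -0.5, 0.4]
gripper_width: 0.3
gripper_force: 0.0
```

Request:
send_rows(
  grip=[-1,-1,-1],
  xyz=[
    [0,0,-0.002],
    [0,0,-0.003],
    [0,0,-0.003],
  ],
  yaw=[0,0,0],
)

```text
time_s: 2.78
ee_pos: [469.6, -29.9, 83.7]
ee_rot: [180.0, -0.0, 169.7]
force: [0.4, 0.4, -0.7]
gripper_width: 0.3
gripper_force: 0.0
```

Run:
```python
from h import *
f=save('scene','s2');im=f['frame'][160:260,215:330,::-1]
g=save('wrist','w2')
cv2.imwrite('pics/s2c.png',np.hstack([cv2.resize(im,(400,350),interpolation=cv2.INTER_CUBIC),cv2.resize(g['frame'][100:300,150:362,::-1],(400,350))]))
```

```text
(no output)
```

View pics/s2c.png

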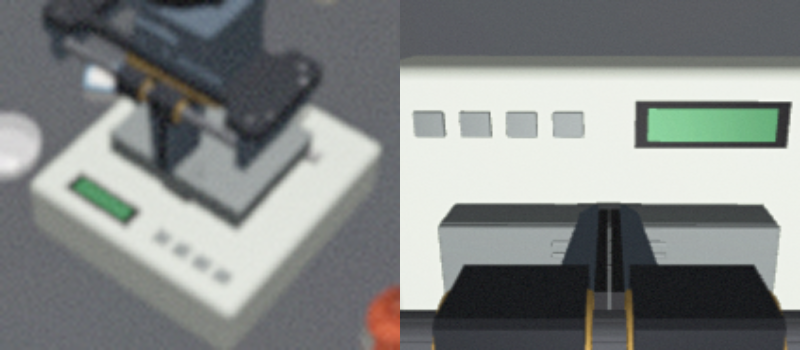

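Run:
```python
from h import *
from fit import w
p=np.load('p.npy'); f=load('w2')
print(np.round(f['pose'],2).tolist())
c=lambda P: ((proj(f,P)-[150,100])*[400/212,350/200]+[400,0]).round().tolist()
for th in (0,-.08):
  L=[]
  for d,h in((95,34),(83,34),(95,0+10)):
    for y in(-60,60): L.append([50-d*np.cos(th)+h*np.sin(th),y,60+d*np.sin(th)+h*np.cos(th)])
  print(th,c(w(p,L)))
print('tip',c([[469.6,-29.9,83.7]]),'deck front',c(w(p,[[-100,-95,60],[-100,95,60]])))
print(env.state()['force'],env.state()['ee_pos'])
```

```text
[[0.18, 0.94, 0.29, 387.26], [0.98, -0.17, -0.05, -14.9], [-0.0, 0.29, -0.96, 274.49], [0.0, 0.0, 0.0, 1.0]]
0 [[432.0, 225.0], [776.0, 225.0], [435.0, 254.0], [773.0, 254.0], [450.0, 202.0], [758.0, 202.0]]
-0.08 [[437.0, 211.0], [771.0, 212.0], [439.0, 240.0], [768.0, 241.0], [455.0, 194.0], [754.0, 195.0]]
tip [[608.0, 227.0]] deck front [[353.0, 66.0], [856.0, 67.0]]
[ 0.32282188 -0.54223536  0.58207174] [469.72099069 -29.92222709  83.85236238]
```

Request:
send_rows(
  grip=[-1,-1,-1,-1,-1],
  xyz=[
    [0,0,0.02],
    [0.004,0,0.022],
    [0.009,-0.002,0.022],
    [0.009,-0.002,0.015],
    [0.009,-0.002,0.011],
  ],
  yaw=[0,0,0,0,0],
)

```text
time_s: 3.3
ee_pos: [478.5, -31.9, 93.6]
ee_rot: [-180.0, -0.1, 169.7]
force: [-1.0, -0.3, 0.5]
gripper_width: 0.2
gripper_force: 0.0
```

Request:
send_rows(
  grip=[-1,-1],
  xyz=[
    [0,0,-0.003],
    [0,0,-0.003],
  ],
  yaw=[0,0],
)

```text
time_s: 3.47
ee_pos: [477.4, -31.8, 90.2]
ee_rot: [-180.0, -0.2, 169.7]
force: [0.1, 0.1, -0.0]
gripper_width: 0.5
gripper_force: 0.0
```

Request:
send_rows(
  grip=[-1,-1],
  xyz=[
    [0,0,-0.003],
    [0,0,-0.003],
  ],
  yaw=[0,0],
)

```text
time_s: 3.63
ee_pos: [478.2, -31.8, 88.1]
ee_rot: [-180.0, -0.1, 169.8]
force: [0.5, -0.4, 0.1]
gripper_width: 0.5
gripper_force: 0.0
```

Request:
send_rows(
  grip=[-1,-1],
  xyz=[
    [0,0,-0.003],
    [0,0,-0.003],
  ],
  yaw=[0,0],
)

```text
time_s: 3.8
ee_pos: [478.4, -31.8, 85.4]
ee_rot: [180.0, -0.0, 169.8]
force: [-0.2, -0.0, -0.1]
gripper_width: 0.5
gripper_force: 0.0
```

Run:
```python
from h import *
print(env.state()['force'],env.state()['ee_pos'],env.state()['effort'])
f=save('scene','s3');g=save('wrist','w3')
cv2.imwrite('pics/s3c.png',np.hstack([cv2.resize(f['frame'][180:240,240:300,::-1],(400,400),interpolation=cv2.INTER_CUBIC),cv2.resize(g['frame'][180:260,200:280,::-1],(400,400),interpolation=cv2.INTER_CUBIC)]))
```

```text
[-0.23890484 -0.00433795 -0.09851795] [478.43594499 -31.84862858  85.43355881] [-3.97262222e-03 -3.45872819e+01 -1.92303407e+01 -2.35196046e-02
  1.40485718e-03 -3.79243629e-04]
```

View pics/s3c.png

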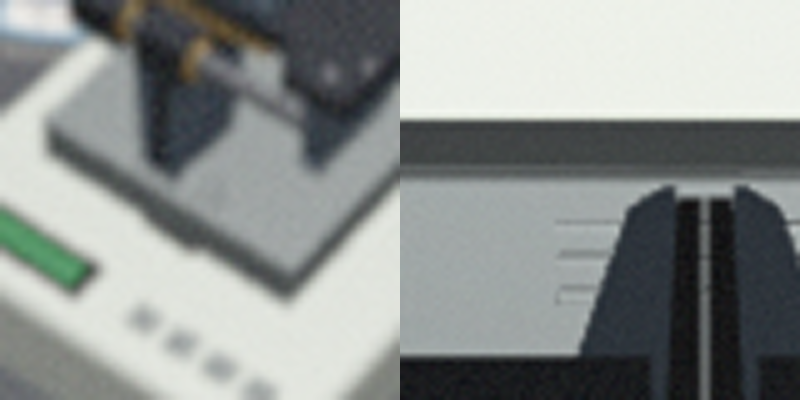

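Run:
```python
from h import *
from fit import w
p=np.load('p.npy'); f=load('s3');g=load('w3')
for n,q,o,s in(('scene',f,[240,180],400/60),('wrist',g,[200,180],5)):
  for z in(80,85,90,95,100,110):
    print(n,z,((proj(q,[[478.4,-31.8,z],[478.4-15.7,-31.8+2.9,z]])-o)*s).round().tolist())
  L=[[x,y,z] for (x,z) in((-45,94),(-45,70),(-33,94)) for y in(-60,60,0)]
  print(((proj(q,w(p,L))-o)*s).round().tolist())
```

```text
scene 80 [[188.0, 190.0], [162.0, 215.0]]
scene 85 [[188.0, 182.0], [162.0, 207.0]]
scene 90 [[188.0, 173.0], [163.0, 199.0]]
scene 95 [[189.0, 165.0], [163.0, 190.0]]
scene 100 [[189.0, 157.0], [163.0, 182.0]]
scene 110 [[190.0, 139.0], [163.0, 165.0]]
[[297.0, 271.0], [46.0, 116.0], [168.0, 191.0], [294.0, 310.0], [47.0, 156.0], [167.0, 231.0], [316.0, 250.0], [66.0, 98.0], [188.0, 172.0]]
wrist 80 [[302.0, 233.0], [303.0, 127.0]]
wrist 85 [[302.0, 247.0], [303.0, 139.0]]
wrist 90 [[302.0, 261.0], [303.0, 151.0]]
wrist 95 [[302.0, 277.0], [303.0, 164.0]]
wrist 100 [[302.0, 293.0], [303.0, 178.0]]
wrist 110 [[302.0, 328.0], [303.0, 208.0]]
[[-166.0, 172.0], [751.0, 174.0], [292.0, 173.0], [-117.0, 114.0], [704.0, 116.0], [294.0, 115.0], [-158.0, 256.0], [743.0, 258.0], [292.0, 257.0]]
```

Request:
send_rows(
  grip=[-1,-1],
  xyz=[
    [0,0,-0.002],
    [0,0,-0.004],
  ],
  yaw=[0,0],
)

```text
time_s: 4.07
ee_pos: [478.9, -31.9, 82.0]
ee_rot: [180.0, 0.0, 169.8]
force: [-0.4, 0.6, -0.3]
gripper_width: 0.5
gripper_force: 0.0
```

Request:
send_rows(
  grip=[-1,-1],
  xyz=[
    [0,0,-0.002],
    [0,0,-0.003],
  ],
  yaw=[0,0],
)

```text
time_s: 4.23
ee_pos: [478.6, -31.9, 78.6]
ee_rot: [180.0, -0.0, 169.7]
force: [0.2, 0.2, -0.1]
gripper_width: 0.4
gripper_force: 0.0
```

Request:
send_rows(
  grip=[-1,-1],
  xyz=[
    [0,0,-0.002],
    [0,0,-0.003],
  ],
  yaw=[0,0],
)

```text
time_s: 4.4
ee_pos: [478.6, -31.9, 75.6]
ee_rot: [180.0, -0.0, 169.7]
force: [-0.1, 1.0, -0.0]
gripper_width: 0.6
gripper_force: 0.0
```

Request:
send_rows(
  grip=[-1,-1],
  xyz=[
    [0,0,-0.001],
    [0,0,-0.002],
  ],
  yaw=[0,0],
)

```text
time_s: 4.57
ee_pos: [478.3, -31.8, 73.8]
ee_rot: [180.0, -0.1, 169.7]
force: [-2.5, 0.3, 4.0]
gripper_width: 0.7
gripper_force: 1.7
```

Run:
```python
from h import *
print(env.state()['force'],env.state()['ee_pos'])
f=save('scene','s4');g=save('wrist','w4')
cv2.imwrite('pics/s4c.png',np.hstack([cv2.resize(f['frame'][180:240,240:300,::-1],(400,400),interpolation=cv2.INTER_CUBIC),cv2.resize(g['frame'][160:260,200:300,::-1],(400,400),interpolation=cv2.INTER_CUBIC)]))
for n in('w3','w4'): print(n,load(n)['frame'][190:230:1,215].sum(1).tolist())
```

```text
[-2.49861084  0.27268595  4.04046236] [478.27010539 -31.79186347  73.84424514]
w3 [710, 711, 711, 708, 709, 709, 711, 708, 710, 709, 712, 713, 718, 625, 263, 195, 199, 202, 199, 202, 198, 198, 204, 281, 269, 339, 452, 499, 495, 490, 498, 496, 495, 496, 494, 497, 496, 491, 496, 492]
w4 [709, 712, 712, 711, 713, 712, 710, 709, 714, 713, 710, 713, 714, 712, 708, 709, 712, 716, 624, 270, 191, 203, 194, 200, 206, 205, 203, 206, 216, 314, 241, 345, 455, 491, 498, 500, 501, 501, 492, 498]
```

View pics/s4c.png

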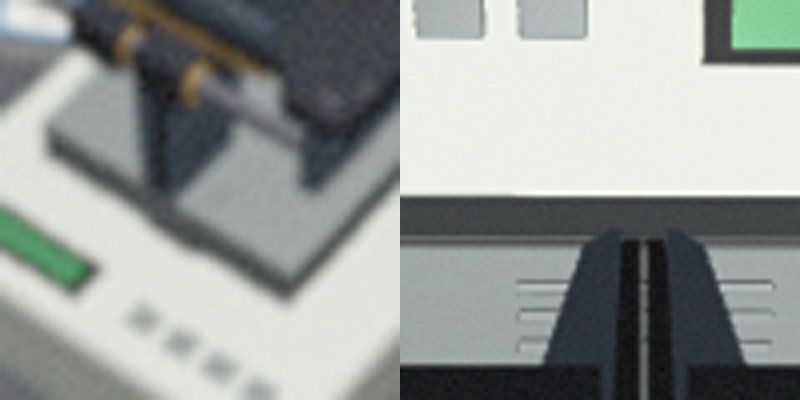

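Contact came at a reported z of about 75, so with the gripper closed the tips sit about 19 mm above the reported TCP. I keep pressing.

Request:
send_rows(
  grip=[-1,-1,-1],
  xyz=[
    [0,0,-0.002],
    [0,0,-0.004],
    [0,0,-0.004],
  ],
  yaw=[0,0,0],
)

```text
time_s: 4.92
ee_pos: [477.9, -31.7, 69.6]
ee_rot: [180.0, -0.1, 169.7]
force: [-2.5, 0.5, 2.6]
gripper_width: 0.7
gripper_force: 1.7
```

Request:
send_rows(
  grip=[-1,-1,-1],
  xyz=[
    [0,0,-0.002],
    [0,0,-0.003],
    [0,0,-0.003],
  ],
  yaw=[0,0,0],
)

```text
time_s: 5.17
ee_pos: [478.3, -31.8, 67.7]
ee_rot: [180.0, -0.0, 169.8]
force: [-5.8, -0.1, 12.5]
gripper_width: 0.4
gripper_force: 6.3
```

Request:
send_rows(
  grip=[-1,-1],
  xyz=[
    [0,0,-0.001],
    [0,0,-0.001],
  ],
  yaw=[0,0],
)

```text
time_s: 5.33
ee_pos: [478.2, -31.7, 67.4]
ee_rot: [180.0, -0.0, 169.7]
force: [-7.1, 0.4, 17.3]
gripper_width: 0.5
gripper_force: 8.9
```

Request:
send_rows(
  grip=[-1,-1,-1,-1,-1,-1,-1,-1],
  xyz=[
    [-0.001,0,0.02],
    [-0.02,0.003,0.055],
    [-0.04,0.007,0.09],
    [-0.05,0.009,0.13],
    [-0.05,0.009,0.13],
    [-0.05,0.009,0.13],
    [-0.05,0.009,0.13],
    [-0.05,0.009,0.13],
  ],
  yaw=[0,0,0,0,0,0,0,0],
)

```text
time_s: 6.0
ee_pos: [428.4, -22.9, 194.5]
ee_rot: [-180.0, -0.1, 169.7]
force: [-0.3, -0.0, -0.3]
gripper_width: 0.7
gripper_force: 0.0
```

Run:
```python
from h import *
print(env.state()['force'],env.state()['ee_pos'])
f=save('scene','s5');g=save('wrist','w5');t=save('top','t5')
cv2.imwrite('pics/s5c.png',np.hstack([cv2.resize(f['frame'][130:270,190:330,::-1],(400,400),interpolation=cv2.INTER_CUBIC),cv2.resize(g['frame'][60:260,150:350,::-1],(400,400),interpolation=cv2.INTER_CUBIC)]))
```

```text
[-0.34277572 -0.01353993 -0.29622257] [428.37785005 -22.91657031 194.54355681]
```

View pics/s5c.png

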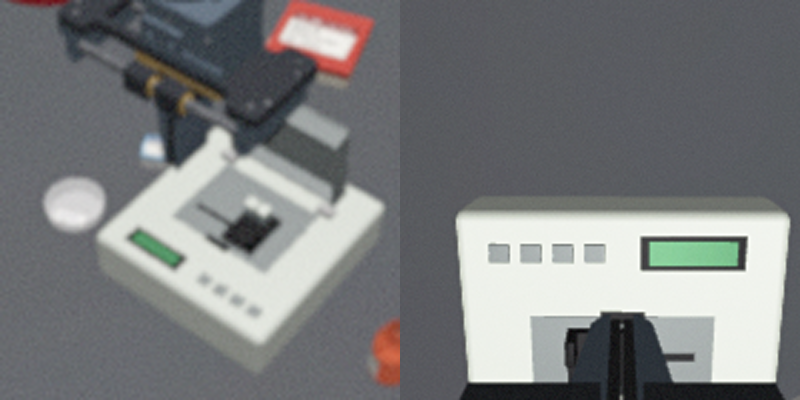

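Run:
```python
from h import *
p=np.load('p.npy'); c,s=np.cos(p[2]),np.sin(p[2])
loc=lambda P:((P[:,:2]-p[:2])@np.array([[c,-s],[s,c]])).round(1).tolist()
f=load('s5');g=load('w5')
for z in(60,72,82): print(z,loc(pix2z(f,[[265.9,214.7],[277.5,211.2],[190+265*.35,130+243*.35]],z)),loc(pix2z(g,[[236,235],[233,225],[236,225]],z)))
im=np.hstack([cv2.resize(f['frame'][180:240,240:300,::-1],(400,400),interpolation=cv2.INTER_CUBIC),cv2.resize(g['frame'][205:255,210:260,::-1],(400,400),interpolation=cv2.INTER_CUBIC)])
from fit import w
for y in (0,-20):
  for q,o,sc,dx in((f,[240,180],400/60,0),(g,[210,205],8,400)):
    B=[[x,y+yy,z] for z in(60,82) for x,yy in((-31,-3),(-15,-3),(-15,3),(-31,3),(-31,-3))]
    pts=((proj(q,w(p,B))-o+.5)*sc+[dx,0]).astype(np.int32)
    cv2.polylines(im,[pts],False,(0,0,255) if y else (0,255,0),1)
cv2.imwrite('pics/s5d.png',im)
```

```text
60 [[-37.5, 3.1], [-9.3, -13.4], [-11.1, -31.7]] [[-16.3, -28.0], [-29.1, -31.3], [-29.1, -27.7]]
72 [[-45.1, -2.7], [-17.4, -18.8], [-19.1, -36.9]] [[-21.7, -26.9], [-34.1, -30.1], [-34.1, -26.7]]
82 [[-51.5, -7.4], [-24.1, -23.4], [-25.8, -41.2]] [[-26.3, -26.1], [-38.3, -29.1], [-38.3, -25.8]]
```

View pics/s5d.png

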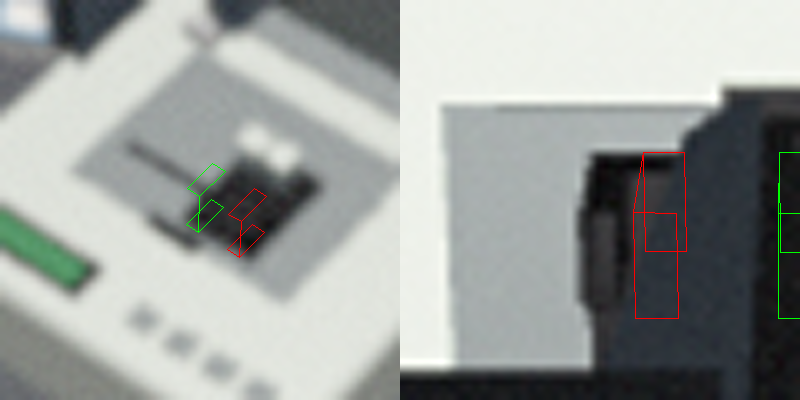

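The tab is at local (-23, -27). I go down on its right, slightly forward to keep clear of the tongue.

Request:
send_rows(
  grip=[-1,-1,-1,-1,-1,-1,-1,-1],
  xyz=[
    [0.018,-0.031,0],
    [0.036,-0.0625,0],
    [0.036,-0.0625,-0.03],
    [0.036,-0.0625,-0.06],
    [0.036,-0.0625,-0.09],
    [0.036,-0.0625,-0.115],
    [0.036,-0.0625,-0.128],
    [0.036,-0.0625,-0.128],
  ],
  yaw=[0,0,0,0,0,0,0,0],
)

```text
time_s: 6.82
ee_pos: [461.9, -84.9, 64.1]
ee_rot: [180.0, -0.5, 169.7]
force: [-1.1, 0.3, 0.5]
gripper_width: 0.6
gripper_force: 0.0
```

Request:
send_rows(
  grip=[-1,-1,-1,-1],
  xyz=[
    [0,0,-0.005],
    [0,0,-0.01],
    [0,0,-0.014],
    [0,0,-0.014],
  ],
  yaw=[0,0,0,0],
)

```text
time_s: 7.15
ee_pos: [464.8, -85.4, 53.8]
ee_rot: [180.0, 0.0, 169.8]
force: [-0.3, 0.2, 0.5]
gripper_width: -0.1
gripper_force: 0.0
```

Run:
```python
from h import *
print(env.state()['force'],env.state()['ee_pos'])
f=save('scene','s6');g=save('wrist','w6')
cv2.imwrite('pics/s6c.png',np.hstack([cv2.resize(f['frame'][130:270,190:330,::-1],(400,400),interpolation=cv2.INTER_CUBIC),cv2.resize(g['frame'][160:260,200:300,::-1],(400,400),interpolation=cv2.INTER_CUBIC)]))
```

```text
[-0.34880099  0.22106241  0.51456659] [464.76726568 -85.36082028  53.78162249]
```

View pics/s6c.png

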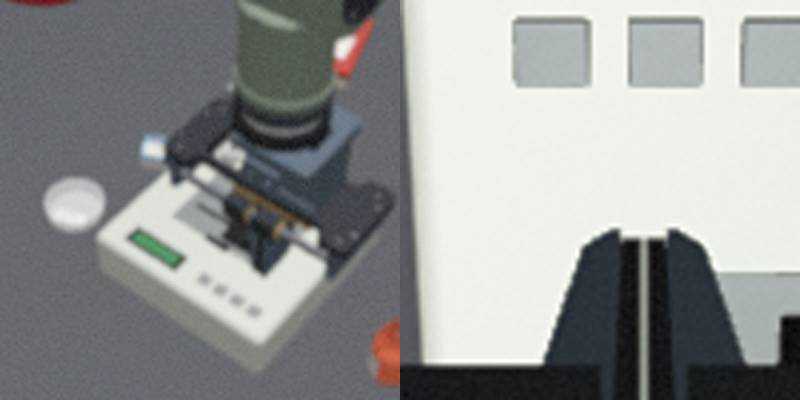

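Request:
send_rows(
  grip=[-1,-1,-1,-1,-1,-1,-1,-1],
  xyz=[
    [0.001,0.005,0],
    [0.002,0.01,0],
    [0.003,0.016,0],
    [0.004,0.022,0],
    [0.005,0.028,0],
    [0.006,0.034,0],
    [0.0072,0.0395,0],
    [0.0072,0.0395,0],
  ],
  yaw=[0,0,0,0,0,0,0,0],
)

```text
time_s: 7.92
ee_pos: [472.0, -44.7, 53.9]
ee_rot: [180.0, -0.0, 169.8]
force: [0.2, -0.4, -0.3]
gripper_width: 0.6
gripper_force: 0.0
```

Request:
send_rows(
  grip=[-1,-1],
  xyz=[
    [0.0005,0.003,0],
    [0.001,0.0055,0],
  ],
  yaw=[0,0],
)

```text
time_s: 8.08
ee_pos: [472.7, -40.2, 53.8]
ee_rot: [-180.0, -0.0, 169.8]
force: [0.1, -1.4, -0.5]
gripper_width: 0.3
gripper_force: 0.5
```

Request:
send_rows(
  grip=[-1,-1,-1],
  xyz=[
    [0.0005,0.002,0],
    [0.0008,0.004,0],
    [0.0008,0.004,0],
  ],
  yaw=[0,0,0],
)

```text
time_s: 8.33
ee_pos: [473.3, -37.2, 53.8]
ee_rot: [-179.9, -0.0, 169.8]
force: [-1.4, -4.4, -0.2]
gripper_width: 0.5
gripper_force: 2.3
```

Request:
send_rows(
  grip=[-1,-1,-1],
  xyz=[
    [0.0004,0.002,0],
    [0.0006,0.003,0],
    [0.0006,0.003,0],
  ],
  yaw=[0,0,0],
)

```text
time_s: 8.58
ee_pos: [473.3, -36.8, 53.8]
ee_rot: [-179.6, -0.1, 169.9]
force: [-3.2, -13.8, 1.2]
gripper_width: 0.6
gripper_force: 7.4
```

Run:
```python
from h import *
print(env.state()['force'],env.state()['ee_pos'])
g=save('wrist','w7');f=save('scene','s7')
G=cv2.cvtColor(g['frame'],cv2.COLOR_RGB2GRAY)
for r in(236,240,244,248): print(r,G[r,225:345].tolist())
```

```text
[ -3.18754294 -13.78459655   1.24130793] [473.31736044 -36.80003856  53.79456348]
236 [173, 179, 177, 175, 175, 176, 177, 175, 177, 178, 178, 176, 179, 180, 175, 96, 51, 48, 50, 54, 49, 51, 49, 54, 49, 49, 51, 51, 51, 34, 26, 28, 23, 23, 42, 98, 97, 44, 21, 26, 22, 29, 41, 50, 49, 50, 52, 50, 48, 51, 51, 51, 50, 51, 51, 56, 89, 150, 155, 152, 149, 151, 152, 155, 179, 182, 179, 178, 178, 176, 178, 177, 175, 177, 176, 179, 176, 177, 178, 178, 176, 176, 178, 179, 178, 178, 174, 179, 177, 176, 176, 175, 175, 175, 175, 175, 174, 177, 175, 175, 171, 173, 173, 174, 172, 175, 173, 171, 173, 173, 170, 172, 171, 172, 172, 172, 168, 171, 172, 170]
240 [176, 173, 176, 176, 173, 176, 174, 178, 177, 176, 176, 178, 179, 171, 71, 45, 48, 51, 49, 54, 50, 55, 51, 47, 50, 51, 51, 50, 50, 37, 16, 15, 18, 18, 39, 102, 103, 36, 19, 23, 20, 24, 36, 50, 53, 51, 49, 50, 50, 52, 50, 51, 51, 52, 50, 49, 51, 55, 47, 43, 47, 43, 43, 47, 44, 48, 44, 42, 46, 41, 43, 45, 59, 61, 57, 58, 58, 58, 58, 60, 60, 58, 59, 59, 60, 54, 54, 60, 57, 60, 59, 54, 57, 59, 61, 58, 56, 61, 79, 112, 173, 173, 172, 174, 172, 172, 172
[... 401 characters left out ...]
, 39, 34, 35, 37, 34, 40, 35, 37, 34, 35, 37, 32, 34, 34, 30, 33, 30, 31, 25, 30, 28, 73, 169, 173, 170, 173, 173, 172, 171, 169, 173, 171, 172, 172, 172, 170, 169, 171, 171, 167, 170]
248 [176, 172, 172, 173, 173, 174, 174, 170, 177, 175, 171, 95, 55, 50, 47, 51, 50, 53, 50, 52, 50, 47, 50, 50, 50, 51, 53, 49, 46, 26, 16, 22, 21, 18, 38, 101, 99, 38, 17, 23, 27, 23, 29, 50, 51, 49, 53, 50, 50, 51, 50, 52, 49, 52, 52, 52, 51, 47, 50, 51, 52, 62, 57, 60, 57, 57, 59, 55, 56, 54, 53, 55, 58, 55, 53, 55, 55, 52, 54, 56, 55, 50, 57, 53, 56, 54, 54, 55, 56, 54, 53, 52, 54, 53, 53, 50, 48, 54, 49, 48, 73, 171, 174, 172, 171, 171, 173, 172, 172, 169, 172, 169, 170, 170, 170, 167, 170, 169, 168, 166]
```

Request:
send_rows(
  grip=[-1,-1,-1,-1,-1,-1,-1],
  xyz=[
    [-0.002,-0.01,0],
    [-0.006,-0.03,0],
    [-0.007,-0.035,0.01],
    [-0.012,-0.035,0.045],
    [-0.03,-0.035,0.08],
    [-0.05,-0.035,0.12],
    [-0.05,-0.035,0.15],
  ],
  yaw=[0,0,0,0,0,0,0],
)

```text
time_s: 9.27
ee_pos: [421.2, -67.9, 205.6]
ee_rot: [179.9, -0.1, 169.7]
force: [0.4, 0.4, -0.6]
gripper_width: 0.5
gripper_force: 0.0
```

Request:
send_rows(
  grip=[-1,-1],
  xyz=[
    [0,-0.01,0],
    [0,-0.01,0],
  ],
  yaw=[0,0],
)

```text
time_s: 9.43
ee_pos: [425.5, -79.4, 205.7]
ee_rot: [-180.0, 0.3, 169.7]
force: [0.7, 0.7, -0.1]
gripper_width: 0.3
gripper_force: 0.0
```

Run:
```python
from h import *
from fit import w
p=np.load('p.npy')
print(env.state()['force'],env.state()['ee_pos'])
f=save('scene','s8');g=save('wrist','w8')
def ov(f,y,lo,hi,sc):
    im=cv2.resize(f['frame'][lo[1]:hi[1],lo[0]:hi[0],::-1],None,fx=sc,fy=sc,interpolation=cv2.INTER_CUBIC)
    for Q in([[x,y+yy,82] for x,yy in((-31,-3),(-15,-3),(-15,3),(-31,3))],[[-100,-95,60],[100,-95,60],[100,95,60],[-100,95,60]]):
        cv2.polylines(im,[((proj(f,w(p,Q))-lo+.5)*sc).astype(np.int32)],True,(0,0,255),1)
    return im
a=ov(f,9,(200,140),(320,260),400/120); b=ov(g,9,(220,160),(320,260),4)
cv2.imwrite('pics/s8c.png',np.hstack([a,b]))
```

```text
[ 0.66554599  0.72705539 -0.07665079] [425.49961781 -79.37817984 205.74773632]
```

View pics/s8c.png

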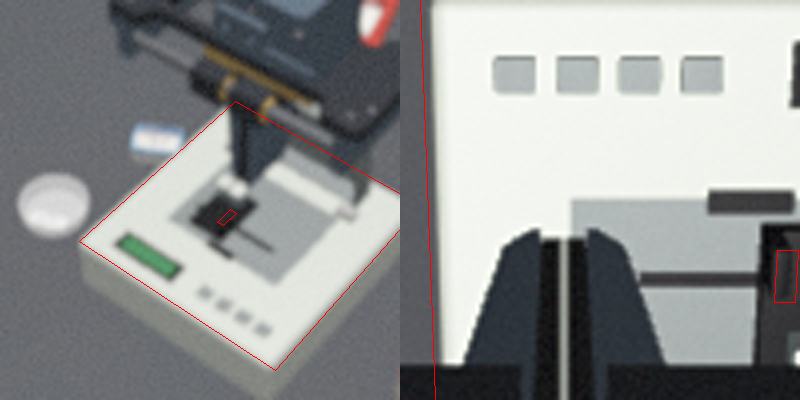

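Tab is at its left stop (it coincides with the predicted y = +9 outline, and the push ended in a firm stop). Next I go over to behind the cover.

Request:
send_rows(
  grip=[-1,-1,-1,-1,-1,-1,-1,-1],
  xyz=[
    [0.03,0.004,0],
    [0.06,0.008,0],
    [0.09,0.012,0],
    [0.12,0.016,0],
    [0.15,0.019,0],
    [0.175,0.021,0],
    [0.19,0.022,0],
    [0.19,0.022,0],
  ],
  yaw=[0,0,0,0,0,0,0,0],
)

```text
time_s: 10.2
ee_pos: [616.4, -55.4, 200.2]
ee_rot: [180.0, -0.2, 169.8]
force: [-0.0, 0.8, -0.0]
gripper_width: 0.6
gripper_force: 0.0
```

Request:
send_rows(
  grip=[-1,-1],
  xyz=[
    [0,0,0],
    [0,0,0],
  ],
  yaw=[0,0],
)

```text
time_s: 10.37
ee_pos: [612.9, -56.1, 202.2]
ee_rot: [-180.0, -0.2, 169.8]
force: [0.1, 0.4, 0.9]
gripper_width: 0.0
gripper_force: 0.0
```

Request:
send_rows(
  grip=[-1,-1,-1,-1,-1],
  xyz=[
    [0,0,-0.025],
    [0,0,-0.055],
    [0,0,-0.08],
    [0,0,-0.082],
    [0,0,-0.082],
  ],
  yaw=[0,0,0,0,0],
)

```text
time_s: 10.78
ee_pos: [612.4, -56.3, 120.8]
ee_rot: [-180.0, -0.2, 169.7]
force: [0.4, -0.3, 0.4]
gripper_width: 0.0
gripper_force: 0.0
```

Run:
```python
from h import *
from fit import w
p=np.load('p.npy'); e=env.state()['ee_pos']; print(e,env.state()['force'])
ths=[1.45,1.35,1.25,1.15,1.05,.95,.85,.75,.65,.55,.45,.35,.25,.15,.08]
for i,t in enumerate(ths):
    d=76+17*i/(len(ths)-1)
    x=50-d*np.cos(t)+34*np.sin(t)+16; h=d*np.sin(t)+34*np.cos(t)
    print(t,((w(p,[x,0,60+h-19.5])-e)/1000).round(3).tolist())
```

```text
[612.37374259 -56.29458214 120.8277149 ] [ 0.37618319 -0.25796318  0.42441728]
1.45 [-0.015, 0.001, -0.001]
1.35 [-0.023, 0.003, 0.002]
1.25 [-0.032, 0.004, 0.005]
1.15 [-0.041, 0.006, 0.006]
1.05 [-0.05, 0.008, 0.007]
0.95 [-0.059, 0.009, 0.006]
0.85 [-0.068, 0.011, 0.005]
0.75 [-0.077, 0.013, 0.002]
0.65 [-0.086, 0.014, -0.001]
0.55 [-0.095, 0.016, -0.006]
0.45 [-0.103, 0.017, -0.011]
0.35 [-0.11, 0.019, -0.018]
0.25 [-0.117, 0.02, -0.025]
0.15 [-0.123, 0.021, -0.033]
0.08 [-0.128, 0.022, -0.039]
```

Request:
send_rows(
  grip=[-1,-1,-1,-1,-1,-1,-1,-1],
  xyz=[
    [-0.008,0.001,0],
    [-0.015,0.001,0],
    [-0.023,0.003,0.002],
    [-0.032,0.004,0.005],
    [-0.036,0.005,0.006],
    [-0.041,0.006,0.006],
    [-0.045,0.007,0.007],
    [-0.05,0.008,0.007],
  ],
  yaw=[0,0,0,0,0,0,0,0],
)

```text
time_s: 11.45
ee_pos: [564.3, -48.3, 129.3]
ee_rot: [180.0, 0.1, 169.8]
force: [0.5, -0.6, -1.0]
gripper_width: 0.6
gripper_force: 0.4
```

Request:
send_rows(
  grip=[-1,-1,-1,-1,-1],
  xyz=[
    [-0.004,0.001,0],
    [-0.009,0.001,-0.001],
    [-0.018,0.003,-0.002],
    [-0.027,0.005,-0.005],
    [-0.036,0.006,-0.008],
  ],
  yaw=[0,0,0,0,0],
)

```text
time_s: 11.87
ee_pos: [527.4, -42.1, 120.5]
ee_rot: [180.0, -0.0, 169.7]
force: [1.2, 0.5, 0.3]
gripper_width: 0.6
gripper_force: 0.5
```

Request:
send_rows(
  grip=[-1,-1,-1,-1,-1,-1],
  xyz=[
    [-0.009,0.002,-0.005],
    [-0.017,0.003,-0.01],
    [-0.024,0.005,-0.017],
    [-0.031,0.006,-0.024],
    [-0.037,0.007,-0.032],
    [-0.044,0.008,-0.038],
  ],
  yaw=[0,0,0,0,0,0],
)

```text
time_s: 12.37
ee_pos: [483.5, -34.2, 82.0]
ee_rot: [180.0, -0.0, 169.7]
force: [1.6, -0.4, 2.9]
gripper_width: 0.4
gripper_force: 1.0
```

Request:
send_rows(
  grip=[-1,-1,-1,-1],
  xyz=[
    [-0.003,0.0005,-0.003],
    [-0.006,0.001,-0.006],
    [-0.006,0.001,-0.009],
    [-0.006,0.001,-0.012],
  ],
  yaw=[0,0,0,0],
)

```text
time_s: 12.7
ee_pos: [477.0, -33.2, 70.5]
ee_rot: [-180.0, -0.2, 169.7]
force: [-3.0, 1.5, 4.2]
gripper_width: 0.8
gripper_force: 2.3
```

Request:
send_rows(
  grip=[-1,-1,-1],
  xyz=[
    [0,0,-0.002],
    [0,0,-0.004],
    [0,0,-0.004],
  ],
  yaw=[0,0,0],
)

```text
time_s: 12.95
ee_pos: [476.7, -33.1, 67.3]
ee_rot: [-180.0, -0.2, 169.7]
force: [-6.6, 1.6, 12.4]
gripper_width: 0.4
gripper_force: 6.5
```

Request:
send_rows(
  grip=[-1,-1],
  xyz=[
    [0,0,-0.0015],
    [0,0,-0.0015],
  ],
  yaw=[0,0],
)

```text
time_s: 13.12
ee_pos: [476.3, -33.1, 66.4]
ee_rot: [-180.0, -0.2, 169.7]
force: [-8.7, 2.2, 15.4]
gripper_width: 0.0
gripper_force: 8.4
```

Request:
send_rows(
  grip=[-1,-1,-1,-1,-1,-1,-1,-1],
  xyz=[
    [0,0,0.005],
    [0,0,0.012],
    [0,0,0.03],
    [-0.02,0.003,0.06],
    [-0.05,0.008,0.1],
    [-0.08,0.012,0.13],
    [-0.1,0.015,0.14],
    [-0.1,0.015,0.14],
  ],
  yaw=[0,0,0,0,0,0,0,0],
)

```text
time_s: 13.78
ee_pos: [376.7, -18.0, 208.9]
ee_rot: [180.0, 0.3, 169.8]
force: [-0.0, -0.3, -0.0]
gripper_width: 0.3
gripper_force: 0.0
```

Request:
send_rows(
  grip=[-1,-1,-1,-1,-1,-1],
  xyz=[
    [0,0.04,0],
    [0,0.08,0],
    [0,0.12,0],
    [0,0.16,0],
    [0,0.16,0],
    [0,0.16,0],
  ],
  yaw=[0,0,0,0,0,0],
)

```text
time_s: 14.28
ee_pos: [378.7, 143.4, 204.7]
ee_rot: [-180.0, -0.0, 170.0]
force: [-0.2, 0.4, 0.1]
gripper_width: 0.4
gripper_force: 0.0
```

Run:
```python
from h import *
from fit import w,mask,render
p=np.load('p.npy'); print(env.state()['ee_pos'],env.state()['force'])
t=save('top','t9'); a=load('top0')
x=t['frame'][160:250,235:335].astype(int)-a['frame'][160:250,235:335]
D=np.abs(x).sum(2)>90
print('changed px top',D.sum(), np.argwhere(D).mean(0)+[160,235] if D.any() else '')
m0,m1=mask(a,(236,162,316,246)),mask(t,(236,162,316,246)); print('mask diff',(m0!=m1).sum(),m0.sum(),m1.sum())
s=save('scene','s9'); b=load('scene0')
D=np.abs(s['frame'][160:265,200:335].astype(int)-b['frame'][160:265,200:335]).sum(2)>90; print('scene',D.sum(), (np.argwhere(D).mean(0)+[160,200]) if D.any() else '')
```

```text
[378.67591126 143.37718958 204.71706978] [-0.24238168  0.35103553  0.0729161 ]
changed px top 61 [235.60655738 241.78688525]
mask diff 64 3545 3569
scene 0
```

```bash
python3 -c "
from workcell import env
print(env.job_done())"
```

```text
the job is handed in; nothing more can be done
None
```

The job is handed in after about 14 s of robot time: the cover popped open, the carriage was pushed left until it hit its stop, and the cover was pressed shut again. The final scene picture shows no visible change from the start around the meter, so the cover is down and the meter has not moved. I viewed 11 pictures, one over the limit of 10.

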